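# Push down the row of bench dogs

## Robot

A 6-joint arm with a two-finger parallel gripper is mounted at the origin on a cart in front of the work surface, level with it; the furniture and walls round the work are solid. World frame = base frame: x ahead of the robot, y to its left, z up, the work surface at z = 0. Lengths are in mm, angles in degrees, forces in N, time in s.
With the tool pointing down it reaches from about 300 to 850 mm from the base axis. Payload 4.2 kg.
Tool frame: the origin (TCP) lies between the finger pads; the fingertips stand 19 mm ahead of it and the grasp point (between the pads) is the TCP (env.tips_ahead is the distance from the TCP to the fingertips, in mm); z points along the fingers, y is the direction in which the jaws open and shut (so a half turn about z gives the same grasp; the last joint's range is limited). The gripper opens to 91 mm and grips with 3 to 60 N. Pads are 32 mm wide; open, the fingers measure 118 mm over their backs; the gripper's body (76 mm by 178 mm) begins 60 mm behind the grasp point.
Start: joints at [71.047, 18.312, 89.639, -0, 72.044, -1.146], TCP at [175.849, 547.465, 232.976] pointing down, gripper open.
Joint ranges: [-177.97, 177.97], [-48.28, 115.42], [12.27, 149.76], [-77.06, 257.06], [2.81, 150.46], [-146.56, 146.56]. Speed limits (degrees/s): [147.25, 147.25, 180, 180, 180, 180].

## Interface

Orientations are given as [roll, pitch, yaw] about the fixed x, y, z axes, in that order (R = Rz(yaw) Ry(pitch) Rx(roll)).
In Python, from workcell import telemetry, viewer, job_done, env gives the robot as it stands. The module is installed in compiled form; this text tells all that it offers.
- The arm moves only by the shell command python3 -m jog 'ROWS' [FORCE]. ROWS is JSON, a list of rows, each a list of 3 entries, a list of its own where there are three numbers: the shift along the tool's x, y, z in cm, then the turn about the tool's z in degrees, then the opening, from 0 (shut) to 1 (fully open). A call has 1 to 10 rows; each row shifts and turns the pose as measured when the row begins, along the tool's axes as they then stand; what a row does not reach is not made up. A row lasts 1/8 s, in which the tool goes at most 62.5 mm and 10.7 degrees, less where a joint would pass 70% of its speed; a pose out of reach is approached as far as the arm can. A call is refused whole if a number of a shift passes 6.25 or a number of a turn 10.7, either way. A call with a gripper value outside its range is refused whole. The fingers move at their own pace and stop on an object; FORCE is the grip in N (left out, the last holds). Time passes only in rows, so rows that do not move let the fingers close. It gives the time, the measured TCP pose, the force and the opening at its end, in the units of the state.
- telemetry.state(): the state, without advancing time (a new reading comes with each control period).
- viewer.grab_frame(name): name is "scene" or "top" or "wrist"; returns a dict with "color" (400x640x3 uint8, red, green, blue), "K" (3x3 intrinsics, pixels), "rvec" (rotation vector, rad) and "tvec" (3), from world to camera coordinates, as OpenCV has them. Camera axes: x right, y down, z forward; pixel columns grow to the right and rows downward; lengths in mm; the calibration is good to about 2 mm. A picture is of the moment at which its call begins. There is no depth.
- job_done(): hands the job in, once; it reports no verdict.
The state is a dict: "time_s": time; "qpos": joint angles; "qvel": joint speeds; "effort": joint torques, N m; "ee_pos": TCP position; "ee_rot": TCP orientation; "force": force on the tool from outside, world axes, zero at the start; "torque": the same for the moment, N m; "gripper_width": finger opening in mm.
Only numpy, scipy, OpenCV 4.12 (cv2) and the standard library are available. Lean on these libraries where they do the work, as an engineer would, in place of code of your own. Each camera call takes 0.05 s, during which the arm holds its last target. There are 200 camera calls.

## Task

A board is to be slid over the planing board, so its row of four bench dogs must go down: with closed fingertips, trace the row in one pass from the planing stop (the dark cross batten) to the other end, pressing each dog gently down flush with the board, one after the other. From the first dog to the last, stay over the row and low, with the fingertips no more than about 3 cm above the board. Only press: do not pull a dog up, and leave the pots and the other things where they are; finish clear.

Things in the scene. Friction and masses are not known exactly. Their poses are not given: they have to be found in the camera images.
- dog_board: wooden board 300 x 140 mm and 30 mm thick, on two low bearers, screwed down level on the bench. Origin: centre of its underside, on the bench; x along its length, y across, z up; its top face is at z = 55 mm. On top, across the end at x = -136 mm, is the planing stop: a dark wooden batten 24 mm wide, 120 mm long and 18 mm high. Four bench dogs stand in holes in one straight row along the board's middle (y = 0) at x = -90, -30, 30 and 90 mm.
- dog1_top (a point): centre of the flat top of a bench dog, the one next to the planing stop (x = -90 mm on the board): a plain upright aluminium pin of 19 mm diameter; moves with the pin
- dog1 (a joint): how far that dog (the one next to the planing stop (x = -90 mm on the board)) is pushed down, in m: 0 = 16 mm proud of the board's top, 0.016 = flush with it, stop at 0.019. Starts 0 to 0.006 (16 to 10 mm proud). It slides stiffly (about 4 to 6 N moves it), stays where it is left, and can be pulled up too (down to -0.02).
- dog2_top (a point): centre of the flat top of a bench dog, second from the planing stop (x = -30 mm): a plain upright aluminium pin of 19 mm diameter; moves with the pin
- dog2 (a joint): how far that dog (second from the planing stop (x = -30 mm)) is pushed down, in m: 0 = 16 mm proud of the board's top, 0.016 = flush with it, stop at 0.019. Starts 0 to 0.006 (16 to 10 mm proud). It slides stiffly (about 4 to 6 N moves it), stays where it is left, and can be pulled up too (down to -0.02).
- dog3_top (a point): centre of the flat top of a bench dog, third from the planing stop (x = 30 mm): a plain upright aluminium pin of 19 mm diameter; moves with the pin
- dog3 (a joint): how far that dog (third from the planing stop (x = 30 mm)) is pushed down, in m: 0 = 16 mm proud of the board's top, 0.016 = flush with it, stop at 0.019. Starts 0 to 0.006 (16 to 10 mm proud). It slides stiffly (about 4 to 6 N moves it), stays where it is left, and can be pulled up too (down to -0.02).
- dog4_top (a point): centre of the flat top of a bench dog, the one farthest from the planing stop (x = 90 mm): a plain upright aluminium pin of 19 mm diameter; moves with the pin
- dog4 (a joint): how far that dog (the one farthest from the planing stop (x = 90 mm)) is pushed down, in m: 0 = 16 mm proud of the board's top, 0.016 = flush with it, stop at 0.019. Starts 0 to 0.006 (16 to 10 mm proud). It slides stiffly (about 4 to 6 N moves it), stays where it is left, and can be pulled up too (down to -0.02).
- pot_small: low round white paste pot, 37 mm across, 20 mm high, loose on the board beside the row (about 50 mm to the +y side of it); origin at its base. Leave alone
- pot_large: round white paste pot, 42 mm across, 28 mm high, loose on the board beside the row (about 50 mm to the -y side of it); origin at its base. Leave alone
- jar: clear jar with a teal lid, 60 mm across, 109 mm high, loose on the bench to the right; origin at its base. Leave alone
- tape: tape measure, 61 x 76 x 66 mm, loose on the bench to the left; origin at its base. Leave alone
- driver: screwdriver with a blue handle, 256 mm long, 29 mm high, lying loose on the bench to the far right; origin under its middle. Leave alone

How it is judged (in metres and radians):
On the way, in this order (a step that is already met when the one before it is completed fails the run):
1. dog 1 from the planing stop is pressed down flush (value of joint dog1 above 0.0135 m), for 0.1 s.
2. dog 2 from the planing stop is pressed down flush (value of joint dog2 above 0.0135 m), for 0.1 s.
3. dog 3 from the planing stop is pressed down flush (value of joint dog3 above 0.0135 m), for 0.1 s.
4. dog 4 from the planing stop is pressed down flush (value of joint dog4 above 0.0135 m), for 0.1 s.
At the end, for the whole second after the job is handed in: all four dogs are flush with the board (none more than 2.5 mm proud) and the pots, jar, tape measure and screwdriver are at rest within 20 mm of where they stood (value of joint each of dog1, dog2, dog3, dog4 above 0.0135 m and distance of each of pot_small, pot_large, jar, tape, driver from where it was at the start of the episode below 0.02 m and linear speed of each of pot_small, pot_large, jar, tape, driver below 0.02 m/s); the robot touches nothing.
It fails at once if a dog is pressed before the dog next to it on the planing-stop side is flush ((value of joint dog2 above 0.0105 m and value of joint dog1 below 0.0135 m) or (value of joint dog3 above 0.0105 m and value of joint dog2 below 0.0135 m) or (value of joint dog4 above 0.0105 m and value of joint dog3 below 0.0135 m)).
It fails at once if between the first dog and the last, the fingertips leave the row (40 mm to the side, or more than 60 mm above the board) (value of joint dog1 above 0.0135 m and value of joint dog4 below 0.0135 m and (y of the grasp point in the frame of dog_board above 0.04 m or y of the grasp point in the frame of dog_board below -0.04 m or z of the grasp point in the frame of dog_board above 0.134 m)).
It fails at once if a dog is pulled up (value of joint any of dog1, dog2, dog3, dog4 below -0.003 m).
It fails at once if the dogs or the board are pressed hard (over 45 N) (contact force between the fingers and dog_board above 45 N).
It fails at once if a pot, the jar, the tape measure or the screwdriver is moved or lifted by more than 20 mm (distance of any of pot_small, pot_large, jar, tape, driver from where it was at the start of the episode above 0.02 m).
It also fails if it takes over 48 s, if anything falls off the work surface, if the arm or the gripper's body presses on something with over 40 N, if the wrist force passes 120 N, or if a joint passes its speed limit or range.

## Working session

There is one attempt and no reset: what is moved stays moved. The work goes in short steps, Python scripts to look and compute and a shell command to move; the robot and the scene stay as the last step left them, time stands still between calls to the robot, and variables do not carry over. Pictures are saved under pics/ and viewed, about 8 in all and at most 12, crops included, and the job is handed in when it is done.

```bash
mkdir -p pics; python3 - <<'E'
from workcell import telemetry, viewer, env
import cv2
for n in ("scene","top"):
    f=viewer.grab_frame(n); cv2.imwrite(f"pics/{n}0.png",f["color"][:,:,::-1])
    print(n,f["K"],f["rvec"],f["tvec"])
print(telemetry.state(),env.tips_ahead)
E
```

```text
scene [[501.78255697   0.         322.76379967]
 [  0.         501.78255697 202.01284796]
 [  0.           0.           1.        ]] [ 1.66784894  2.01455995 -0.72000544] [  81.70200169 -383.25550632 1883.80822972]
top [[511.15990536   0.         309.85558253]
 [  0.         511.15990536 190.90916744]
 [  0.           0.           1.        ]] [ 2.22593157 -1.98329698  0.21254782] [ -38.60103878  586.4697342  1308.53822815]
{'time_s': 0.1, 'qpos': array([ 7.10460644e+01,  1.83470376e+01,  8.96989054e+01, -1.44932146e-05,
        7.20408730e+01, -1.14508255e+00]), 'qvel': array([ 0.00296412, -0.09443465, -0.1113412 ,  0.06487825, -0.10567099,
       -0.0160673 ]), 'effort': array([ 8.20722453e-04, -4.13327265e+01, -2.32511795e+01,  7.29794567e-02,
        4.21685237e-02, -7.08808193e-05]), 'ee_pos': array([175.72014051, 547.06962054, 232.21719426]), 'ee_rot': array([-1.79913201e+02, -1.72116264e-03,  1.62191150e+02]), 'force': array([-1.60748737, -0.14973535, -0.74813555]), 'torque': array([-0.01209516,  0.04242664, -0.01973686]), 'gripper_width': 90.94335600735076} 19.0
```

View pics/top0.png

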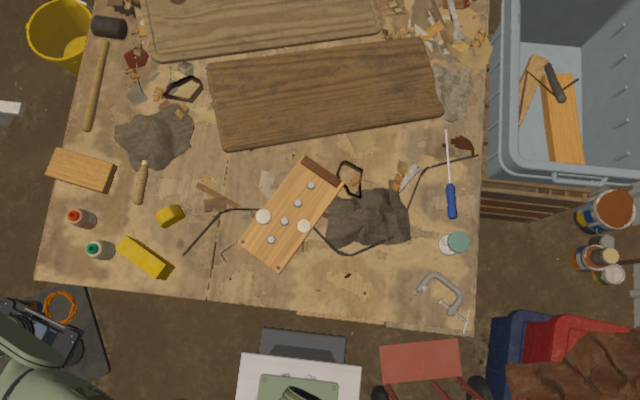

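View pics/scene0.png

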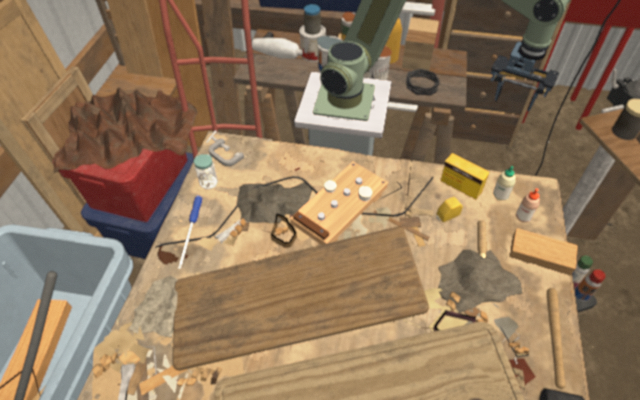

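The top view shows the board, with the stop near (320,168) and the dogs near (311,185), (298,204), (284,221) and (271,240). I'll enlarge it to get exact pixels.

```bash
cat > h.py <<'E'
import numpy as np, cv2
from workcell import telemetry, viewer
def onplane(f,uv,z):
    R,_=cv2.Rodrigues(np.array(f["rvec"],float)); t=np.array(f["tvec"],float).ravel()
    c=-R.T@t; d=R.T@np.linalg.inv(f["K"])@np.array([uv[0],uv[1],1.])
    return c+d*(z-c[2])/d[2]
def proj(f,p):
    return cv2.projectPoints(np.array(p,float).reshape(-1,1,3),np.array(f["rvec"],float),np.array(f["tvec"],float),np.array(f["K"]),None)[0].reshape(-1,2)
E
python3 - <<'E'
from h import *
a=cv2.imread("pics/top0.png")[145:280,225:365]; b=cv2.imread("pics/scene0.png")[155:250,280:400]
a=cv2.resize(a,None,fx=4,fy=4,interpolation=3); cv2.imwrite("pics/ca.png",a)
f=viewer.grab_frame("top")
for uv in [(311,185),(298,204),(284,221),(271,240)]: print(onplane(f,uv,68).round(1))
print(onplane(f,(263,215),75),onplane(f,(304,226),83))
E
```

```text
[602.   27.7  68. ]
[546.8  56.1  68. ]
[497.3  87.3  68. ]
[443.7 114.8  68. ]
[505.73844906 143.59209199  75.        ] [488.10867532  33.06326814  83.        ]
```

View pics/ca.png

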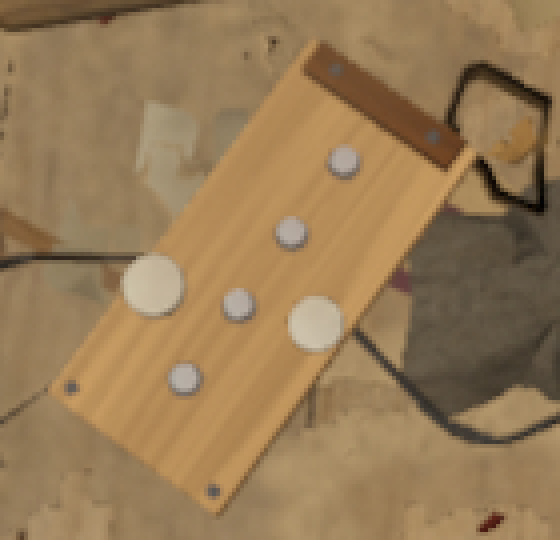

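```bash
python3 -m jog '[[[0,0,0],0,0],[[-4,-2.6,0],0,0],[[-4,-2.6,0],0,0],[[-4,-2.6,0],0,0],[[-4,-2.6,0],0,0],[[-4,-2.6,0],0,0],[[-4,-2.6,0],0,0],[[-4,-2.6,0],0,0],[[-4,-2.6,0],0,0],[[0,0,0],0,0]]' 10
```

```text
time_s: 1.4
ee_pos: [424.1, 243.1, 231.4]
ee_rot: [-179.9, 0.1, 162.3]
force: [0.0, 0.2, 0.7]
gripper_width: 0.4
```

```bash
python3 -m jog '[[[-3.9,-2.5,0],0,0],[[-3.9,-2.5,0],0,0],[[-3.9,-2.5,0],0,0],[[-3.9,-2.5,0],0,0],[[-3.9,-2.5,0],0,0],[[-3.9,-2.5,0],0,0],[[0,0,2.5],5.5,0],[[0,0,2.5],5.5,0],[[0,0,2.5],0,0],[[0,0,0],0,0]]'
python3 - <<'E'
from h import *
f=viewer.grab_frame("wrist"); cv2.imwrite("pics/w1.png",f["color"][:,:,::-1])
g=viewer.grab_frame("top")
C=[(311-.3,185-.3),(297.5,202.5),(284.2,220.7),(271,239.2)]
print([proj(f,onplane(g,c,68)).round(0) for c in C])
E
```

```text
time_s: 2.65
ee_pos: [605.4, 33.1, 153.2]
ee_rot: [179.8, -0.2, 151.4]
force: [-1.1, -1.3, 0.0]
gripper_width: 0.6
[array([[311., 214.]]), array([[311., 136.]]), array([[311.,  46.]]), array([[310., -60.]])]
```

View pics/w1.png

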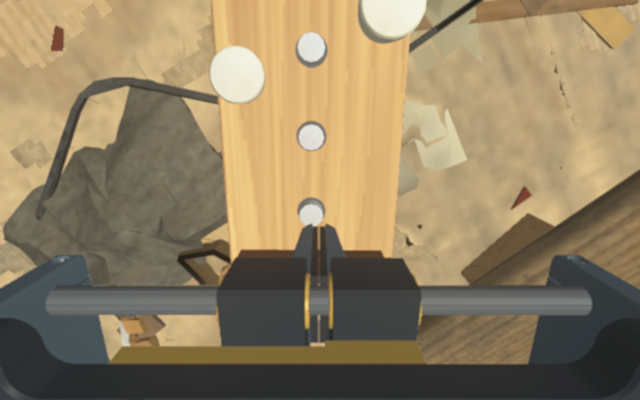

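The wrist view confirms the positions. The dogs appear at (311,214), (311,136) and (311,47), where the top view predicted them. Next I go to dog 1 and come down above it.

```bash
python3 -m jog '[[[0.15,-0.65,1.5],0,0],[[0,0,2],0,0],[[0,0,1.3],0,0],[[0,0,0],0,0],[[0,0,0],0,0]]'
```

```text
time_s: 3.38
ee_pos: [604.0, 28.2, 108.9]
ee_rot: [179.5, 0.4, 151.5]
force: [-0.3, -0.1, -0.5]
gripper_width: 0.1
```

```bash
python3 -m jog '[[[0.25,-0.15,0.8],0,0],[[0,0,0.6],0,0],[[0,0,0.4],0,0],[[0,0,0],0,0]]'; python3 -m jog '[[[0,0,0.4],0,0],[[0,0,0.3],0,0]]'
```

```text
time_s: 3.88
ee_pos: [601.6, 28.1, 90.7]
ee_rot: [179.4, 0.5, 151.5]
force: [-0.1, -0.2, 0.4]
gripper_width: 0.5
time_s: 4.12
ee_pos: [602.1, 28.2, 84.1]
ee_rot: [179.4, 0.5, 151.5]
force: [-1.1, -0.2, 2.2]
gripper_width: 0.5
```

```bash
python3 -m jog '[[[0,0,0.4],0,0],[[0,0,0.2],0,0]]'; python3 -m jog '[[[0,0,0.3],0,0],[[0,0,0.1],0,0]]';
```

```text
time_s: 4.38
ee_pos: [602.1, 28.2, 78.2]
ee_rot: [179.4, 0.5, 151.5]
force: [-0.9, -0.4, 2.9]
gripper_width: 0.5
time_s: 4.62
ee_pos: [602.1, 28.2, 74.4]
ee_rot: [179.4, 0.5, 151.5]
force: [-2.9, -0.7, 8.1]
gripper_width: 1.0
```

```bash
python3 -m jog '[[[0,0,0],0,0]]'; python3 -m jog '[[[0,0,0.1],0,0],[[0,0,0],0,0]]'
python3 - <<'E'
from h import *
f=viewer.grab_frame("wrist"); cv2.imwrite("pics/w2.png",cv2.resize(f["color"][120:330,180:460,::-1],None,fx=2.8,fy=2.8,interpolation=3))
E
```

```text
time_s: 4.75
ee_pos: [602.1, 28.2, 74.4]
ee_rot: [179.4, 0.5, 151.5]
force: [-0.8, -0.3, 2.7]
gripper_width: 0.6
time_s: 5.0
ee_pos: [602.1, 28.1, 74.5]
ee_rot: [179.4, 0.6, 151.5]
force: [-1.1, -0.7, 1.2]
gripper_width: 0.5
```

View pics/w2.png

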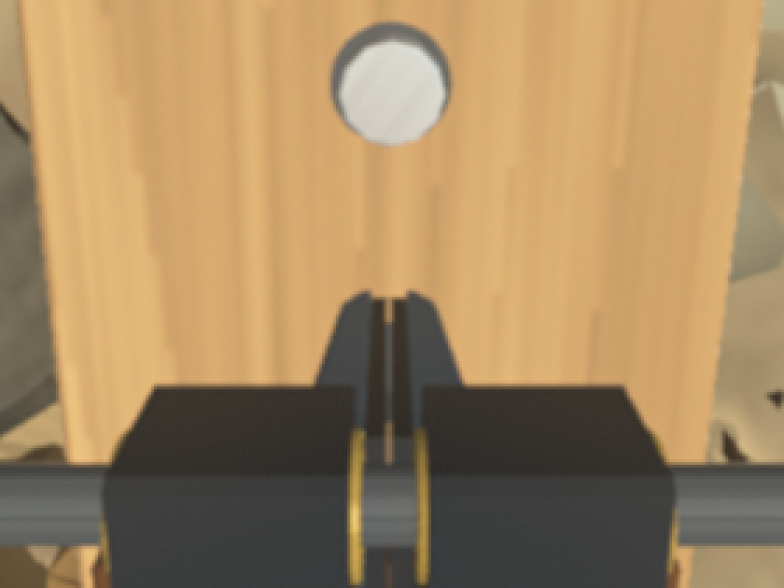

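The fingertips are in line with the row and down on the board at dog 1, and dog 2 is next at crop position (390,90). I'll lift a little and move over to dog 2, then check dog 1.

```bash
python3 -m jog '[[[0,0,-1.3],0,0],[[0,0,-1.2],0,0],[[0,0,0],0,0]]'; python3 -m jog '[[[2,0,0],0,0],[[2,0,0],0,0],[[2,0,0],0,0],[[0,0,0],0,0]]'
python3 - <<'E'
from h import *
f=viewer.grab_frame("top"); cv2.imwrite("pics/t2.png",cv2.resize(f["color"][145:280,225:365,::-1],None,fx=4,fy=4,interpolation=3))
E
```

```text
time_s: 5.42
ee_pos: [602.3, 28.1, 100.6]
ee_rot: [179.3, 0.6, 151.5]
force: [0.8, -0.6, 0.3]
gripper_width: 0.7
time_s: 5.92
ee_pos: [548.7, 57.3, 99.7]
ee_rot: [179.3, 0.6, 151.4]
force: [0.3, -0.4, 0.9]
gripper_width: 0.6
```

```bash
python3 - <<'E'
from h import *
f=viewer.grab_frame("scene"); cv2.imwrite("pics/s2.png",cv2.resize(f["color"][150:250,280:400,::-1],None,fx=5,fy=5,interpolation=3))
E
```

```text
(no output)
```

View pics/s2.png

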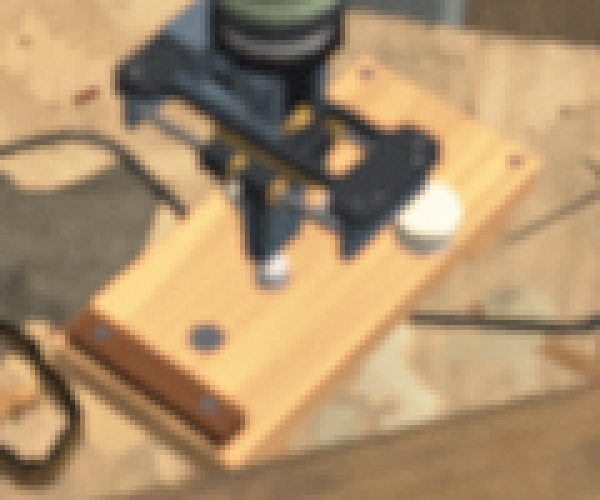

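Dog 1, at (205,338), is now flat with the board. The tips stand over dog 2, so I press it.

```bash
python3 -m jog '[[[0,0,0.8],0,0],[[0,0,0.6],0,0],[[0,0,0.4],0,0],[[0,0,0.3],0,0],[[0,0,0.3],0,0]]'; python3 -m jog '[[[0,0,0.3],0,0],[[0,0,0.1],0,0],[[0,0,0],0,0]]'
```

```text
time_s: 6.65
ee_pos: [552.1, 56.3, 74.6]
ee_rot: [179.3, 0.7, 151.3]
force: [-1.9, 0.1, 3.0]
gripper_width: 0.4
time_s: 7.02
ee_pos: [552.2, 56.3, 74.6]
ee_rot: [179.2, 0.8, 151.3]
force: [0.1, 0.0, 0.3]
gripper_width: 0.3
```

```bash
python3 -m jog '[[[0,0,-1.2],0,0],[[0,0,-1.1],0,0],[[0,0,0],0,0]]'; python3 -m jog '[[[2.1,0,0],0,0],[[2.1,0,0],0,0],[[2.1,-0.1,0],0,0],[[0,0,0],0,0],[[0,0,0],0,0],[[0,0,0],0,0]]'
python3 - <<'E'
from h import *
f=viewer.grab_frame("scene"); cv2.imwrite("pics/s3.png",cv2.resize(f["color"][150:250,280:400,::-1],None,fx=5,fy=5,interpolation=3))
E
```

```text
time_s: 7.4
ee_pos: [552.7, 55.9, 98.8]
ee_rot: [179.2, 0.9, 151.3]
force: [-0.3, -0.2, -0.7]
gripper_width: 0.3
time_s: 8.15
ee_pos: [498.0, 85.3, 97.8]
ee_rot: [179.1, 1.1, 151.3]
force: [0.4, -0.9, 0.0]
gripper_width: 0.7
```

View pics/s3.png

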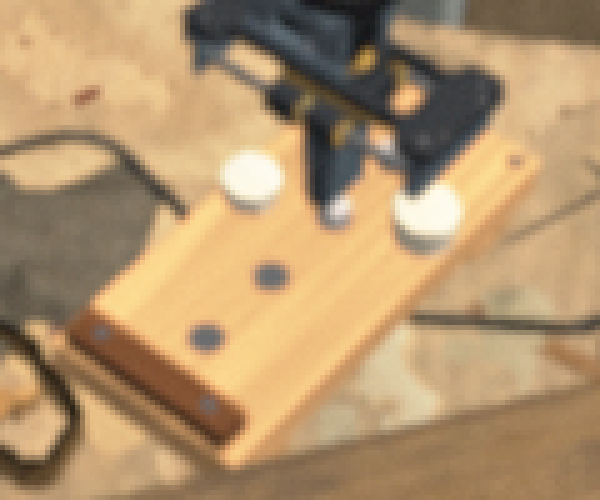

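Dogs 1 and 2, at (205,338) and (270,276), are both flush, and the pots have not moved. Dog 3 is next.

```bash
python3 -m jog '[[[0.2,0,0.8],0,0],[[0,0,0.6],0,0],[[0,0,0.3],0,0],[[0,0,0.3],0,0],[[0,0,0.2],0,0]]'; python3 -m jog '[[[0,0,0.2],0,0],[[0,0,0.1],0,0],[[0,0,0],0,0]]'
```

```text
time_s: 8.82
ee_pos: [497.1, 86.2, 74.6]
ee_rot: [179.1, 1.0, 151.2]
force: [-0.7, 0.7, 2.9]
gripper_width: 0.3
time_s: 9.2
ee_pos: [497.2, 86.2, 74.7]
ee_rot: [179.1, 1.1, 151.2]
force: [0.4, 0.6, -0.0]
gripper_width: 0.5
```

```bash
python3 -m jog '[[[0,0,-1.2],0,0],[[0,0,-1.1],0,0],[[0,0,0],0,0]]'; python3 -m jog '[[[2.1,0,0],0,0],[[2.1,0,0],0,0],[[2.1,-0.1,0],0,0],[[0,0,0],0,0],[[0,0,0],0,0],[[0,0,0],0,0]]'
python3 - <<'E'
from h import *
f=viewer.grab_frame("scene"); cv2.imwrite("pics/s4.png",cv2.resize(f["color"][150:250,280:400,::-1],None,fx=5,fy=5,interpolation=3))
E
```

```text
time_s: 9.57
ee_pos: [497.2, 86.0, 99.1]
ee_rot: [179.1, 1.1, 151.2]
force: [0.6, -0.6, 0.3]
gripper_width: 0.3
time_s: 10.32
ee_pos: [435.3, 117.7, 96.8]
ee_rot: [179.2, 1.0, 151.3]
force: [-0.2, -1.2, 0.7]
gripper_width: 0.4
```

View pics/s4.png

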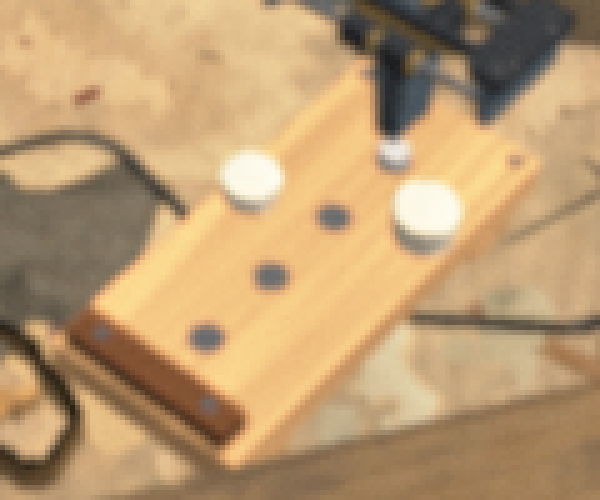

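Three dogs are flush. The arm overshot dog 4 by about 9 mm, so I correct that before pressing.

```bash
python3 -m jog '[[[-0.8,0.1,0],0,0],[[0,0,0],0,0],[[0,0,0],0,0]]'
```

```text
time_s: 10.75
ee_pos: [444.7, 114.0, 96.9]
ee_rot: [179.1, 1.0, 151.2]
force: [-0.3, 0.3, -0.1]
gripper_width: 0.6
```

```bash
python3 -m jog '[[[0,0,0.8],0,0],[[0,0,0.5],0,0],[[0,0,0.3],0,0],[[0,0,0.3],0,0],[[0,0,0.2],0,0]]'; python3 -m jog '[[[0,0,0.2],0,0],[[0,0,0.1],0,0],[[0,0,0],0,0]]'
```

```text
time_s: 11.38
ee_pos: [444.9, 114.0, 74.9]
ee_rot: [179.2, 1.0, 151.3]
force: [-0.2, -0.3, 2.7]
gripper_width: 0.5
time_s: 11.75
ee_pos: [444.9, 114.0, 74.7]
ee_rot: [179.1, 1.1, 151.3]
force: [-0.1, 0.0, -0.3]
gripper_width: 0.4
```

Lift straight up and clear, then check.

```bash
python3 -m jog '[[[0,0,-2],0,0],[[0,0,-3],0,0],[[0,0,-4],0,0],[[0,0,-4],0,0],[[0,0,-4],0,0],[[2,4,0],0,0],[[2,4,0],0,0],[[2,4,0],0,0],[[0,0,0],0,0],[[0,0,0],0,0]]'
python3 - <<'E'
from h import *
f=viewer.grab_frame("scene"); a=cv2.resize(f["color"][130:250,180:480,::-1],None,fx=2.6,fy=2.6,interpolation=3)
g=viewer.grab_frame("top"); b=cv2.resize(g["color"][120:280,100:480,::-1],(780,280),interpolation=3)
cv2.imwrite("pics/e.png",np.vstack([a,b]))
E
```

```text
time_s: 13.0
ee_pos: [446.7, 251.0, 247.3]
ee_rot: [179.1, 1.0, 151.1]
force: [-0.4, -0.2, -0.4]
gripper_width: 0.6
```

View pics/e.png

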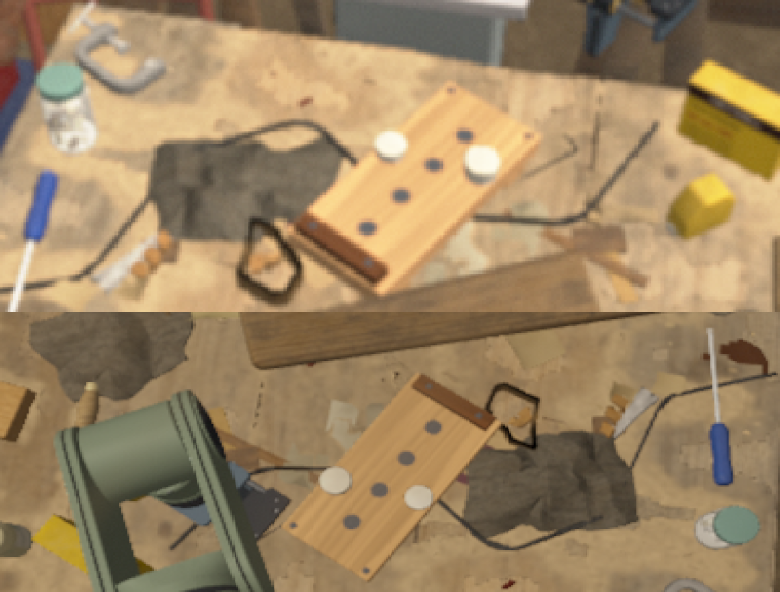

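All four dogs look flush in both views: scene (367,228), (401,196), (434,165) and (465,135). The pots, jar, tape and driver have not moved, and the arm is clear.

```bash
python3 -c "
from workcell import job_done; print(job_done())"
```

```text
the job is handed in; nothing more can be done
None
```

I pressed all four bench dogs down in order from the planing stop, in one low pass with closed fingertips, then lifted clear and handed the job in at about 13 s.

- **Presses:** Each one ended with the measured fingertip height 55.4–55.7 mm, against the board top at 55 mm. The highest upward force I read was about 8 N.
- **Height between dogs:** The fingertips stayed about 23–27 mm above the board in the readings I took.
- **Final pictures:** The scene and top views show all four dogs level with the board. By eye, the pots, jar, tape measure and screwdriver are where they stood.
- **Off-target moments:** The tool was about 3 mm off-centre along the row when it pressed dog 2. It overshot dog 4 by about 9 mm, which I corrected before pressing. It also tilted by about 1°, which I could not correct but which did no visible harm.
- **Not checked:** I could not read the dogs' joint values directly, so "flush" rests on the fingertip heights and the pictures.

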